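Seat the mould slide and grease its tilted nipple

ROBOT

A 7-joint arm with a two-finger parallel gripper is mounted at the origin on the work surface. World frame = base frame: x ahead of the robot, y to its left, z up, the work surface at z = 0. Lengths are in mm, angles in rad, forces in N, time in s.
With the tool pointing down it reaches from about 425 to 875 mm from the base axis. Payload 4.7 kg.
Tool frame: the origin (TCP) lies on the centre line of the jaws, within the pads' length; the fingertips stand 22 mm ahead of it and the grasp point (between the pads) lies 3 mm ahead of it; z points along the fingers, y is the line along which they close (so a half turn about z gives the same grasp; the last joint's range is limited). The gripper opens to 85 mm and grips with 20 to 120 N. Pads are 22 mm wide; open, the fingers measure 114 mm over their backs; the gripper's body (76 mm by 85 mm) begins 54 mm behind the grasp point. The pads swing forward as they close: fully open they stand 13 mm farther back than shut.
Start: joints at [-1.09, 0.321, -0.07, 1.45, 0.023, 1.371, -0.057], TCP at [292.547, 580.464, 253.349] pointing down, gripper open.
Joint ranges: [-2.86, 2.86], [-0.3, 2.09], [-1.38, 1.24], [0.06, 2.45], [-1.56, 4.7], [0.09, 2.05], [-2.69, 2.69]. Speed limits (rad/s): [2.57, 2.57, 3.14, 3.14, 3.14, 3.14, 3.14].

INTERFACE

Orientations are given as a unit quaternion [x, y, z, w].
In Python, from rig import bot gives the robot as it stands. The module is installed in compiled form; this text tells all that it offers.
- The arm moves only by the tool drive_tool, never from a script. Its argument "motion" is a list of rows, each a list of 7 numbers: the shift along the tool's x, y, z in mm, then the turn, a rotation vector about the tool's x, y, z in rad, then the opening, from 0 (shut) to 1 (fully open). A call has 1 to 10 rows; each row is the pose to reach, as a shift and turn from the pose commanded when the call began, along the tool's axes at that moment; what a row does not reach only later rows make up. A row lasts 1/8 s, in which the tool goes at most 62.5 mm and 10.7 degrees, less where a joint would pass 70% of its speed; a pose out of reach is approached as far as the arm can. A call with a gripper value outside its range is refused whole. The fingers move at their own pace and stop on an object; "newtons" is the grip in N (left out, the last holds). Time passes only in rows, so rows that repeat a pose let the fingers close. It gives the time, the measured TCP pose, the force, the opening and the grip force at its end, in the units of the state.
- bot.observe(): the state, without advancing time (a new reading comes with each control period).
- bot.get_image(name): name is "scene" or "top"; returns (picture, depth): 420x560x3 uint8, blue, green, red; 420x560 float32, mm along the optical axis (not along the pixel's ray), 0 where there is no reading.
- bot.get_calibration(name): a dict with "mtx" (3x3 intrinsics, pixels), "dist_coeffs" ([k1, k2, p1, p2, k3] as OpenCV has them; the pictures are not rectified), "pose" (4x4, takes a point from camera to world coordinates). Camera axes: x right, y up, looking along -z (the intrinsics and any distortion apply to the point x, -y, -z); pixel columns grow to the right and rows downward; lengths in mm; the calibration is good to about 2 mm. A picture is of the moment at which its call begins. get_calibration takes no time and is no camera call.
- bot.sign_off(): hands the job in; it is judged then, once.
The state is a dict: "clock": time; "joint_positions": joint angles; "joint_vel": joint speeds; "effort": joint torques, N m; "tcp_pos": TCP position; "eef_rot": TCP orientation; "wrist_force": force on the tool from outside, world axes, zero at the start; "torque": the same for the moment, N m; "finger_gap": finger opening in mm; "grasp_force": force on a finger pad.
Only numpy, scipy, OpenCV 4.12 (cv2) and the standard library are available. Lean on these libraries where they do the work, as an engineer would, in place of code of your own. Each camera call takes 0.05 s, during which the arm holds its last target. There are 200 camera calls.

TASK

Set the aluminium slide block flat and fully home in the T-shaped pocket of the blue fixture and let go of it. Then take the orange-handled grease coupler out of the grey stand, put its steel mouth squarely over the brass grease nipple that leans on the block, and press straight along the nipple until the red collar snaps all the way down, slowly and without ramming it. Finish while still gripping the coupler and holding it pressed down against the collar's spring, with the block still seated; leave the brass drift and everything else on the table where it is.

Things in the scene. Friction and masses are not known exactly. Their poses are not given: they have to be found in the camera images.
- slide_block: Loose aluminium slide block, 0.5 kg, T-shaped in plan, 104 mm long. Origin: centre of the underside, z up. Rear part x -8 to +52, 56 mm wide (y), 45 mm high, flat top with two bronze strips: grip across y here (centre of mass near x = +8). Narrow nose x -52 to -8, 36 mm wide, top sloping down to 24 mm at -x; carries the nipple, whose tip is 62 mm above the underside. Starts flat on the table.
- fixture: Blue fixed fixture, 150 (x) x 108 (y) x 26 mm high, origin at the centre of its underside, z up. Its T-shaped pocket (floor 10 mm up, 16 mm deep, with a bright 4 mm chamfered lip) fits the block with 2 mm play on each side and only one way round: narrow nose towards fixture -x (roughly towards the robot).
- pocket (a point): Centre of the pocket's floor, axes as the fixture's. The seated block's origin and axes coincide with it.
- nipple (a point): Brass grease nipple on the block's nose: a stem 14 mm in diameter, 31 mm long with a 6 mm conical tip. Origin at its foot (block x = -31, z = 34 mm), z along the nipple, outwards; it leans 25 degrees from the vertical towards the block's -x.
- nipple_tip (a point): Tip of the nipple, 31 mm from its foot.
- collar (a joint): Red sprung collar, 28 mm across, round the nipple: travel down the stem, 0 (upper face 16 mm above the nipple's foot) to 0.008 m (hard stop: press slowly; face 8 mm above the foot). The coupler's rim pushes it. An over-centre spring holds it out until about 12 N; then it gives way and snaps down, still pushing back with about 6 N at the stop, and springs out again when released.
- coupler: Grease coupler, 0.25 kg, 120 mm long, standing mouth down in a hole of the stand. Origin: centre of its mouth; z from mouth to tail. Steel nose 29 mm in diameter, 38 mm long, bore 17 mm wide, 28 mm deep; orange handle 26 x 26 mm square (faces along x and y) from 36 to 112 mm; dark tail knob up to 120 mm.
- coupler_mouth (a point): Centre of the coupler's mouth (its origin).
- coupler_grip (a point): On the coupler's axis in the orange handle, 85 mm from the mouth: a good place to grip.
- stand: Fixed grey stand, 80 (x) x 140 (y) x 32 mm high, origin at the centre of its underside. Two round holes 32 mm in diameter, 26 mm deep (floor 6 mm up), at y = -36 and +36 mm; one holds the coupler, the other the drift.
- drift: Brass drift, 88 mm long, 29 mm thick below and 18 mm above, standing in the stand's other hole. Leave it alone. Origin at its underside.
- spanner: Steel spanner, 180 mm, lying flat. Leave alone.
- grease_tin: Green tin with a yellow band, 68 mm in diameter, 75 mm high. Leave alone.
- bush: Brass bush, 48 mm in diameter, 30 mm high. Leave alone.
- screwdriver: Screwdriver with a yellow handle, 200 mm, lying. Leave alone.
- bin: Blue open bin, 110 x 160 x 60 mm. Leave alone.
- hex_key: Dark hex key, 100 mm, lying. Leave alone.
Not all that is in view belongs to the job. What is shaped like the slide_block but black is not meant. Leave any pink or purple look-alike of the coupler alone.

How it is judged:
By the outcome, as a careful person would: the job done as asked, in the order asked, and still so for the second after the job is handed in, while the arm keeps its last pose, push and grip.
It also fails if it takes over 58 s, if anything falls off the work surface, if the arm or the gripper's body presses on something with over 40 N, if the wrist force passes 120 N, or if a joint passes its speed limit or range.

## Working session

There is one attempt and no reset: what is moved stays moved. The work goes in short steps, Python scripts to look and compute and a tool call to move; the robot and the scene stay as the last step left them, time stands still between calls to the robot, and variables do not carry over. Pictures are saved under pics/ and viewed, at most 10 in all, crops included, and the job is handed in when it is done.

Besides the shell and the picture viewer there is one more tool, called after "Request:" as name(argument=value, ...) on one line, values as JSON. drive_tool: Moves the arm, as the interface text tells. Its arguments: {"type":"object","properties":{"motion":{"type":"array","items":{"type":"array","items":{"type":"number"}}},"newtons":{"type":"number"}},"required":["motion"]}

```bash
mkdir -p pics; cat > h.py <<'E'
import numpy as np, cv2
from rig import bot
from scipy.spatial.transform import Rotation as R
def shot(n,f=None):
    im,d=bot.get_image(n)
    if f: cv2.imwrite('pics/'+f,im); np.save('pics/'+f[:-4]+'_d.npy',d)
    return im,d
def rays(n,px):
    c=bot.get_calibration(n); K=np.array(c['mtx'],float); P=np.array(c['pose'],float)
    u=cv2.undistortPoints(np.array(px,float).reshape(-1,1,2),K,np.array(c['dist_coeffs'],float)).reshape(-1,2)
    d=np.c_[u[:,0],-u[:,1],-np.ones(len(u))]
    return P[:3,3],d@P[:3,:3].T,
def onz(n,px,z):
    o,d=rays(n,px); return o+d*((z-o[2])/d[:,2])[:,None]
def ondepth(n,px,dep):
    o,d=rays(n,px); px=np.array(px).astype(int).reshape(-1,2); return o+d*dep[px[:,1],px[:,0]][:,None]
E
python3 - <<'E'
from h import *
s=bot.observe(); print({k:np.round(v,3) for k,v in s.items()})
for n in('scene','top'):
    shot(n,n+'0.png'); c=bot.get_calibration(n); print(n,np.round(c['mtx'],1).tolist(),np.round(c['pose'],3).tolist(),c['dist_coeffs'])
E
```

```text
{'clock': np.float64(0.0), 'joint_positions': array([-1.09 ,  0.322, -0.07 ,  1.452,  0.023,  1.371, -0.057]), 'joint_vel': array([ 0.   , -0.   ,  0.   ,  0.001, -0.002, -0.001, -0.001]), 'effort': array([ 0.0000e+00, -4.9358e+01, -3.8200e-01, -3.1433e+01,  1.3000e-02,
        1.1000e-02, -0.0000e+00]), 'tcp_pos': array([292.292, 580.007, 252.222]), 'eef_rot': array([ 0.231,  0.973, -0.001, -0.   ]), 'wrist_force': array([1.091, 0.301, 0.159]), 'torque': array([-0.007,  0.042, -0.067]), 'grasp_force': np.float64(0.0), 'finger_gap': np.float64(85.402)}
scene [[425.6, 0.0, 277.8], [0.0, 425.6, 211.7], [0.0, 0.0, 1.0]] [[-0.584, -0.56, 0.588, 1148.841], [0.812, -0.406, 0.419, 377.104], [0.004, 0.723, 0.691, 782.193], [0.0, 0.0, 0.0, 1.0]] [-0.08851465  0.          0.          0.          0.        ]
top [[396.5, 0.0, 279.1], [0.0, 396.5, 206.2], [0.0, 0.0, 1.0]] [[-0.023, 0.995, -0.1, 443.138], [-0.999, -0.021, 0.027, -43.184], [0.024, 0.101, 0.995, 1187.392], [0.0, 0.0, 0.0, 1.0]] [-0.06666026  0.          0.          0.          0.        ]
```

View pics/scene0.png

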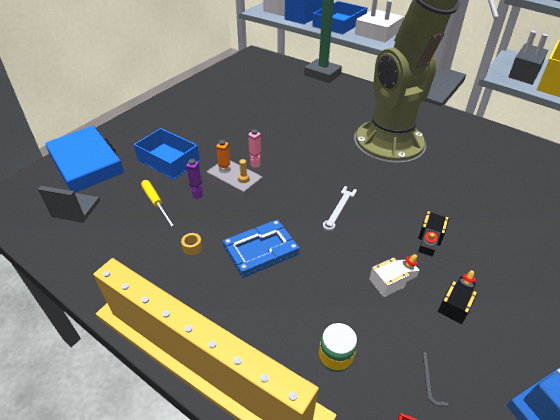

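View pics/top0.png

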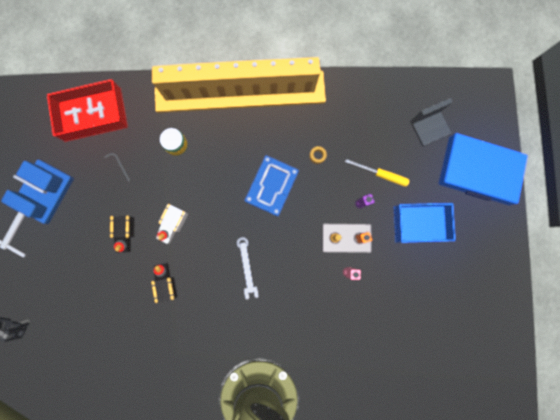

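The scene view shows the block near (390,275), the fixture near (262,247), and the stand with the orange coupler at (223,155) and the drift at (243,170). The top view has the block at (172,222), the fixture at (272,185), and the stand at (347,238) with the coupler in its right hole at (363,238). I'll take a magnified composite next, plus mask measurements.

```bash
python3 - <<'E'
from h import *
t=cv2.imread('pics/top0.png'); s=cv2.imread('pics/scene0.png')
f=lambda im,x,y,w,h,k:cv2.resize(im[y:y+h,x:x+w],None,fx=k,fy=k,interpolation=cv2.INTER_CUBIC)
o=np.zeros((600,800,3),np.uint8)
for im,x,y,w,h,k,X,Y in[(t,145,195,50,50,6,0,0),(t,240,150,65,65,4.6,300,0),(t,315,215,70,45,2.8,600,0),(s,360,240,70,60,4.2,0,300),(s,215,215,90,65,3.3,300,300),(s,180,120,90,80,2.2,600,300)]:
    c=f(im,x,y,w,h,k); c=c[:600-Y,:800-X]; o[Y:Y+c.shape[0],X:X+c.shape[1]]=c
cv2.imwrite('pics/comp.png',o)
hsv=cv2.cvtColor(t,cv2.COLOR_BGR2HSV)
# fixture
m=cv2.inRange(hsv,(100,120,60),(125,255,255)); m[:, :235]=0; m[:,310:]=0
c=max(cv2.findContours(m,0,2)[0],key=cv2.contourArea).reshape(-1,2)
p=onz('top',c,26)[:,:2].astype(np.float32); print('fix top',cv2.minAreaRect(p))
hs=cv2.cvtColor(s,cv2.COLOR_BGR2HSV)
m=cv2.inRange(hs,(100,120,60),(125,255,255)); m2=np.zeros_like(m); m2[215:280,215:305]=m[215:280,215:305]
c=max(cv2.findContours(m2,0,2)[0],key=cv2.contourArea).reshape(-1,2)
print('fix scene hull z26',cv2.minAreaRect(onz('scene',c,26)[:,:2].astype(np.float32)))
# block whitish
m=cv2.inRange(hsv,(0,0,130),(180,60,255)); m2=np.zeros_like(m); m2[200:248,150:195]=m[200:248,150:195]
c=max(cv2.findContours(m2,0,2)[0],key=cv2.contourArea).reshape(-1,2)
print('blk top',cv2.minAreaRect(onz('top',c,45)[:,:2].astype(np.float32)))
# stand
m=cv2.inRange(hsv,(0,0,100),(180,60,255)); m2=np.zeros_like(m); m2[215:260,315:380]=m[215:260,315:380]
c=max(cv2.findContours(m2,0,2)[0],key=cv2.contourArea).reshape(-1,2)
print('stand top',cv2.minAreaRect(onz('top',c,32)[:,:2].astype(np.float32)))
d=np.load('pics/top0_d.npy')
for n,q in(('fix',(250,175)),('table',(300,250)),('blk',(173,216)),('coup',(363,238)),('drift',(336,238)),('stand',(349,245))): print(n,np.round(ondepth('top',[q],d),1))
E
```

```text
fix top ((623.2265625, -53.22174835205078), (111.01930236816406, 153.6031036376953), 64.34387969970703)
fix scene hull z26 ((625.0209350585938, -45.13713836669922), (127.14665222167969, 158.35569763183594), 64.75703430175781)
blk top ((513.4578857421875, 244.3470458984375), (65.3746566772461, 107.63407135009766), 63.18996810913086)
stand top ((462.8097229003906, -270.8204345703125), (148.00059509277344, 89.02251434326172), 87.44049835205078)
fix [[659.7  11.   -0.8]]
table [[ 430.1 -134.2    2.8]]
blk [[536.1 232.8  45. ]]
coup [[ 459.4 -297.5  118.4]]
drift [[ 461.6 -227.5   96. ]]
stand [[ 441.4 -275.6   33.2]]
```

View pics/comp.png

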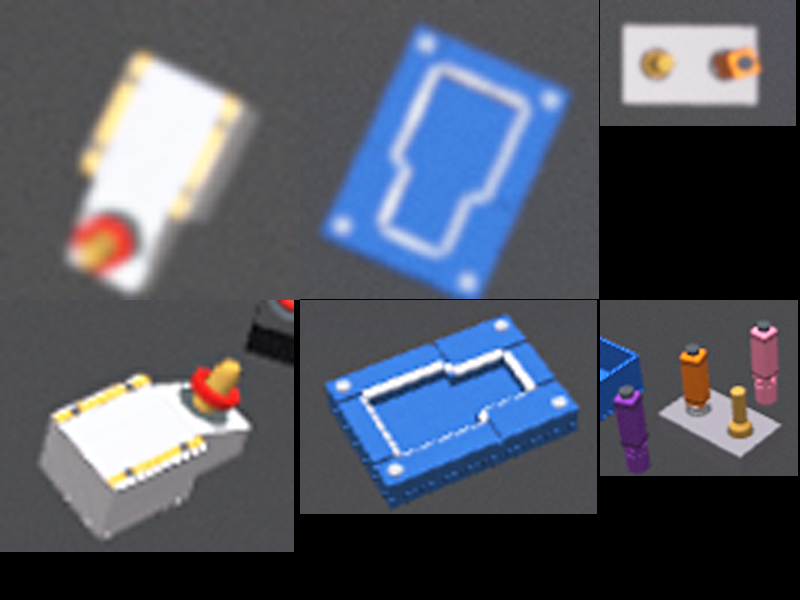

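The composite shows the block's bronze strips and red collar with the nose down-left in the top view, matching the pocket. The fixture's four screw dots and bright lip are clear in both views. The screws will fix the fixture's pose, and the strips will fix the block's.

```bash
cat > m.py <<'E'
from h import *
def blobs(m,box,amin=2):
    x,y,w,h=box; n,l,s,c=cv2.connectedComponentsWithStats(np.ascontiguousarray(m[y:y+h,x:x+w]))
    return [(c[i]+[x,y],s[i,4]) for i in range(1,n) if s[i,4]>=amin]
def tri(p1,p2):
    o1,d1=rays('top',[p1]);o2,d2=rays('scene',[p2]);A=np.c_[d1[0],-d2[0]];t=np.linalg.lstsq(A,o2-o1,rcond=None)[0]
    a=o1+d1[0]*t[0];b=o2+d2[0]*t[1];return (a+b)/2,np.linalg.norm(a-b)
def white(im,v,s): return cv2.inRange(cv2.cvtColor(im,cv2.COLOR_BGR2HSV),(0,0,v),(180,s,255))
E
python3 - <<'E'
from m import *
t=cv2.imread('pics/top0.png'); s=cv2.imread('pics/scene0.png')
f=lambda im,x,y:im[y-4:y+5,x-4:x+5]
def cen(im,x,y,r=4):
    p=im[y-r:y+r+1,x-r:x+r+1,2].astype(float); w=np.clip(p-p.min()-0.35*(p.max()-p.min()),0,None)
    g=np.mgrid[-r:r+1,-r:r+1]; return [x+(w*g[1]).sum()/w.sum(),y+(w*g[0]).sum()/w.sum()]
T=[(427,42),(551,99),(467,281),(341,226)]; T=[cen(t,round(240+(x-300)/4.6),round(150+y/4.6)) for x,y in T]
S=[(343,385),(396,469),(559,401),(502,325)]; S=[cen(s,round(215+(x-300)/3.3),round(215+(y-300)/3.3)) for x,y in S]
for n,P in(('top',T),('scene',S)):
    w=onz(n,P,26)[:,:2]; print(n,np.round(w,1).tolist(),'c',w.mean(0),[np.round(np.linalg.norm(w[i]-w[(i+1)%4]),1) for i in range(4)],
     [np.round(np.degrees(np.arctan2(*(w[a]-w[b])[::-1])),1) for a,b in((0,3),(1,2),(3,2),(0,1))])
for a in T: 
    print([ (np.round(tri(a,b)[0],1).tolist(),round(tri(a,b)[1],1)) for b in S if tri(a,b)[1]<6])
hv=lambda im:cv2.cvtColor(im,cv2.COLOR_BGR2HSV)
for n,im,box in(('top',t,(145,195,50,50)),('scene',s,(360,240,70,60))):
    x,y,w,h=box; m=cv2.inRange(hv(im),(15,45,120),(35,255,255)); red=cv2.inRange(hv(im),(0,170,100),(7,255,255))
    n_,l,st,c=cv2.connectedComponentsWithStats(np.ascontiguousarray(m[y:y+h,x:x+w]))
    for i in range(1,n_):
        if st[i,4]>6:
            q=np.argwhere(l==i)[:,::-1]+[x,y]; W=onz(n,q,45)[:,:2]; v=np.linalg.svd(W-W.mean(0))[2][0]
            print(n,'strip',st[i,4],c[i]+[x,y],W.mean(0).round(1),'ang',np.degrees(np.arctan2(v[1],v[0])).round(1),'len',np.ptp((W-W.mean(0))@v).round(1))
    print(n,'red',[(c,a) for c,a in blobs(red,box)])
E
```

```text
top [[701.7, -42.0], [663.5, -121.1], [546.5, -64.8], [584.5, 14.5]] c [624.07712659 -53.34966683] [np.float64(87.9), np.float64(129.8), np.float64(88.0), np.float64(130.1)] [np.float64(-25.7), np.float64(-25.7), np.float64(64.4), np.float64(64.2)]
scene [[657.3, -120.9], [695.5, -41.2], [577.9, 15.4], [539.3, -64.4]] c [617.48930103 -52.79020992] [np.float64(88.4), np.float64(130.4), np.float64(88.7), np.float64(130.9)] [np.float64(-25.6), np.float64(-25.7), np.float64(-115.9), np.float64(-115.6)]
[([699.4, -40.3, 31.0], np.float64(4.1))]
[([661.4, -119.3, 31.0], np.float64(3.7))]
[([544.9, -62.9, 31.7], np.float64(4.2))]
[([582.8, 16.0, 31.1], np.float64(4.1))]
top strip 71 [163.56338028 213.05633803] [545.2 260.2] ang 153.3 len 66.7
top strip 52 [178.94230769 220.75      ] [522.  215.6] ang 153.7 len 65.4
top strip 18 [160.         236.88888889] [476.7 270.2] ang 130.3 len 16.0
top red [(array([163.11111111, 234.11111111]), np.int32(18))]
scene strip 45 [413.08888889 257.37777778] [462.5 267.1] ang -2.5 len 26.4
scene strip 45 [386.24444444 261.82222222] [510.4 222.4] ang -26.7 len 47.0
scene strip 12 [407.58333333 264.91666667] [490.6 265.6] ang 75.8 len 11.3
scene strip 11 [374.63636364 267.27272727] [540.  207.9] ang -44.3 len 11.0
scene strip 50 [396.52 277.88] [538.6 260.5] ang -26.5 len 62.1
scene red [(array([428.2, 240.4]), np.int32(5)), (array([410.35294118, 261.50980392]), np.int32(51))]
```

Both views agree on yaw: fixture -25.7° and block -26.5°. They differ by a constant bias of about 6.5 mm in x. So I'll average for the grasp and use within-image differences for the fit. First move: go above the block.

```bash
cat > go.py <<'E'
from h import *
def go(p,yaw_y=None,Rt=None):
    "delta in tool axes from measured pose to TCP p; yaw_y: wanted world angle (deg) of tool y, pointing down"
    s=bot.observe(); r=R.from_quat(s['eef_rot']); d=r.inv().apply(np.array(p)-s['tcp_pos'])
    if yaw_y is not None:
        a=np.radians(yaw_y); y=np.array([np.cos(a),np.sin(a),0]); z=np.array([0,0,-1.]); Rt=R.from_matrix(np.c_[np.cross(y,z),y,z])
    rv=(r.inv()*Rt).as_rotvec() if Rt is not None else np.zeros(3)
    print('tcp',s['tcp_pos'].round(1),'shift',d.round(1),'turn',rv.round(4),'F',s['wrist_force'].round(1),'t',s['clock'],'gap',round(float(s['finger_gap']),1))
E
python3 -c "
from go import *
go([519.6,243.4,140],63.5)"
```

```text
tcp [292.4 580.  252.3] shift [-354.4 -198.2  112.7] turn [-0.0017  0.0001 -0.0043] F [ 0.5 -0.  -0.5] t 0.1 gap 85.4
```

Request:
drive_tool(motion=[[-45,-25,12,0,0,0,1],[-95,-53,28,0,0,0,1],[-145,-81,44,0,0,0,1],[-195,-109,60,0,0,0,1],[-245,-137,76,0,0,0,1],[-295,-165,92,0,0,0,1],[-335,-187,106,0,0,0,1],[-354,-198,113,0,0,-0.004,1],[-354,-198,113,0,0,-0.004,1]], newtons=60)

```text
clock: 1.23
tcp_pos: [520.0, 241.9, 139.3]
eef_rot: [0.231, 0.973, -0.001, -0.001]
wrist_force: [-0.6, -0.6, -0.3]
finger_gap: 85.4
grasp_force: 0.0
```

```bash
python3 - <<'E'
from go import *
go([519.6,243.4,41],63.5)
o=np.zeros((420,800,3),np.uint8)
for i,(n,b) in enumerate((('top',(140,180,70,70)),('scene',(340,180,100,120)))):
    im,d=shot(n,n+'1.png'); x,y,w,h=b; k=400/max(w,h); c=cv2.resize(im[y:y+h,x:x+w],None,fx=k,fy=k); o[:c.shape[0],400*i:400*i+c.shape[1]]=c
cv2.imwrite('pics/c1.png',o)
E
```

```text
tcp [520.  241.9 139.3] shift [ 1.   1.4 98.3] turn [-0.0021 -0.0005 -0.0046] F [-0.6 -0.6 -0.3] t 1.225 gap 85.4
```

View pics/c1.png

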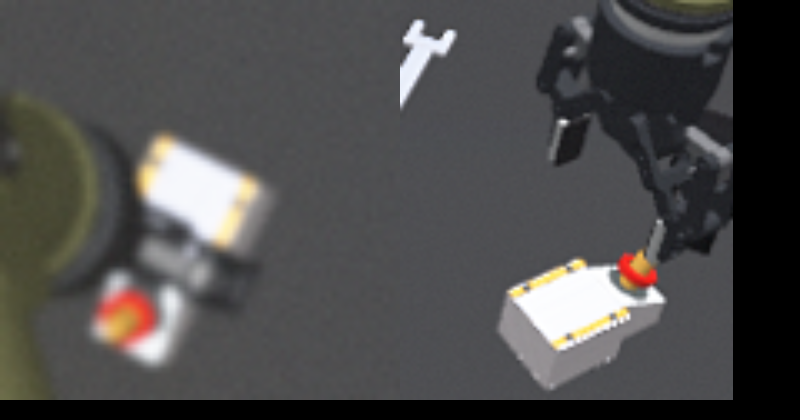

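The gripper straddles the block with fingers open across its width in both views; the rear's strips lie between them. Descend and grip.

Request:
drive_tool(motion=[[1,1,35,-0.002,0,-0.005,1],[1,1,70,-0.002,0,-0.005,1],[1,1,90,-0.002,0,-0.005,1],[1,1,97,-0.002,0,-0.005,1],[1,1,97,-0.002,0,-0.005,1],[1,1,97,-0.002,0,-0.005,0.5],[1,1,97,-0.002,0,-0.005,0.5],[1,1,97,-0.002,0,-0.005,0.5],[1,1,97,-0.002,0,-0.005,0.5],[1,1,97,-0.002,0,-0.005,0.5]], newtons=60)

```text
clock: 2.58
tcp_pos: [520.1, 246.3, 44.9]
eef_rot: [0.227, 0.974, 0.002, 0.001]
wrist_force: [-0.9, 0.1, 7.1]
finger_gap: 54.9
grasp_force: 66.7
```

Request:
drive_tool(motion=[[0,0,-5,0,0,0,0.5],[0,0,-30,0,0,0,0.5],[0,0,-65,0,0,0,0.5],[0,0,-90,0,0,0,0.5],[0,0,-90,0,0,0,0.5],[0,0,-90,0,0,0,0.5]])

```text
clock: 3.32
tcp_pos: [517.9, 244.9, 131.6]
eef_rot: [0.227, 0.974, -0.0, -0.001]
wrist_force: [-0.0, 0.2, -4.3]
finger_gap: 54.6
grasp_force: 65.6
```

```bash
python3 - <<'E'
from go import *
# block origin in tool: 6.2 toward tool +x ; target block origin at pocket ~ avg (621,-53), hover z
a=np.radians(-25.7); ex=np.array([np.cos(a),np.sin(a)])
p=np.array([622,-53])+6*ex; go([*p,110],64.3)
E
```

```text
tcp [517.9 244.9 131.6] shift [-231.1 -221.2   21.3] turn [-0.0004 -0.0017 -0.0092] F [-0.   0.2 -4.3] t 3.325 gap 54.6
```

Request:
drive_tool(motion=[[-20,-19,0,0,0,0,0.5],[-55,-53,2,0,0,-0.002,0.5],[-95,-91,6,0,0,-0.004,0.5],[-135,-129,10,0,0,-0.006,0.5],[-175,-168,14,0,0,-0.008,0.5],[-205,-197,18,0,0,-0.009,0.5],[-224,-215,21,0,0,-0.009,0.5],[-231,-221,21,0,-0.002,-0.009,0.5],[-231,-221,21,0,-0.002,-0.009,0.5],[-231,-221,21,0,-0.002,-0.009,0.5]])

```text
clock: 4.58
tcp_pos: [628.2, -52.4, 111.5]
eef_rot: [0.221, 0.975, 0.001, 0.001]
wrist_force: [0.3, 1.0, -4.0]
finger_gap: 54.7
grasp_force: 65.4
```

```bash
python3 - <<'E'
from go import *
go([628,-55.6,90],64.3)
o=np.zeros((420,800,3),np.uint8)
for i,(n,b) in enumerate((('top',(235,140,75,75)),('scene',(200,170,110,110)))):
    im,d=shot(n,n+'2.png'); x,y,w,h=b; k=400/max(w,h); c=cv2.resize(im[y:y+h,x:x+w],None,fx=k,fy=k,interpolation=cv2.INTER_CUBIC); o[:c.shape[0],400*i:400*i+c.shape[1]]=c
cv2.imwrite('pics/c2.png',o)
E
```

```text
tcp [628.2 -52.4 111.5] shift [-1.2 -3.  21.5] turn [0.0028 0.0006 0.0023] F [ 0.3  1.  -4. ] t 4.575 gap 54.7
```

View pics/c2.png

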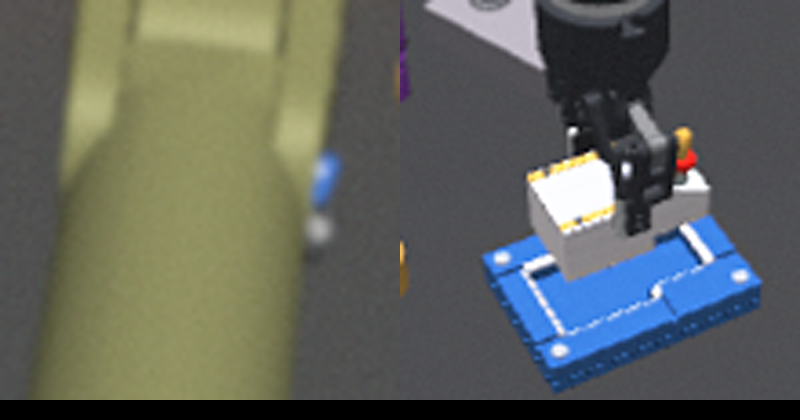

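The scene view shows the block held level over the fixture, nose towards fixture -x; the arm blocks the top view. I'll measure the rear top corners, near crop (528,180) and (567,232), against the fixture in this same camera.

```bash
python3 - <<'E'
from m import *
s=cv2.imread('pics/scene2.png'); d=np.load('pics/scene2_d.npy')
a=np.radians(-25.7); ex=np.array([np.cos(a),np.sin(a)]); ey=np.array([-ex[1],ex[0]])
# strips: yellow mask
m=cv2.inRange(cv2.cvtColor(s,cv2.COLOR_BGR2HSV),(15,60,120),(35,255,255))
x,y,w,h=225,205,40,35
for z in (110,112):
  for q in [(528,180),(567,232)]:
    px=(200+(q[0]-400)/3.636,170+q[1]/3.636); W=onz('scene',[px],z)[0,:2]-np.array([617.5,-52.8]); print(z,np.round(px,1),'fixture x,y',(W@ex).round(1),(W@ey).round(1))
n,l,st,c=cv2.connectedComponentsWithStats(np.ascontiguousarray(m[y:y+h,x:x+w]))
for i in range(1,n):
  if st[i,4]>4:
    q=np.argwhere(l==i)[:,::-1]+[x,y]; W=onz('scene',q,111.6)[:,:2]; W-=[617.5,-52.8]; u=W@ex; v=W@ey
    print('strip',st[i,4],'x',u.min().round(1),u.max().round(1),'y',v.min().round(1),v.max().round(1), 'ang',np.degrees(np.polyfit(u,v,1)[0]).round(1))
# before grasp for reference: same corner style via strips
s0=cv2.imread('pics/scene0.png'); m=cv2.inRange(cv2.cvtColor(s0,cv2.COLOR_BGR2HSV),(15,60,120),(35,255,255)); x,y,w,h=360,255,45,35
a=np.radians(-26.5); ex=np.array([np.cos(a),np.sin(a)]); ey=np.array([-ex[1],ex[0]])
n,l,st,c=cv2.connectedComponentsWithStats(np.ascontiguousarray(m[y:y+h,x:x+w]))
for i in range(1,n):
  if st[i,4]>4:
    q=np.argwhere(l==i)[:,::-1]+[x,y]; W=onz('scene',q,45)[:,:2]-[507.3,248.]; u=W@ex; v=W@ey
    print('strip0',st[i,4],'x',u.min().round(1),u.max().round(1),'y',v.min().round(1),v.max().round(1))
E
```

```text
110 [235.2 219.5] fixture x,y 49.8 -20.9
110 [245.9 233.8] fixture x,y 47.6 30.2
112 [235.2 219.5] fixture x,y 50.6 -19.0
112 [245.9 233.8] fixture x,y 48.4 32.0
strip 33 x 4.1 35.6 y -26.1 -18.3 ang -1.4
strip 12 x 39.6 50.2 y -25.9 -19.0 ang 2.3
strip 18 x 14.6 35.5 y 22.8 28.4 ang -0.8
strip 8 x 40.6 50.9 y 23.1 27.5 ang 4.1
strip0 42 x -10.4 36.5 y -25.6 -18.6
strip0 8 x 42.0 51.6 y -22.8 -19.2
strip0 26 x 1.1 37.0 y 22.8 27.2
strip0 10 x 42.5 53.5 y 23.1 27.4
```

Both methods agree that the block needs about +2.2 mm in fixture x and -1.2 mm in y. Correct and descend, slowing near the lip.

Request:
drive_tool(motion=[[-2.2,-1.2,10,0.002,0,0.002,0.5],[-2.2,-1.2,25,0.002,0,0.002,0.5],[-2.2,-1.2,34,0.002,0,0.002,0.5],[-2.2,-1.2,38,0.002,0,0.002,0.5],[-2.2,-1.2,41,0.002,0,0.002,0.5],[-2.2,-1.2,44,0.002,0,0.002,0.5],[-2.2,-1.2,47,0.002,0,0.002,0.5]])

```text
clock: 5.55
tcp_pos: [630.9, -56.4, 65.6]
eef_rot: [0.223, 0.975, 0.0, 0.002]
wrist_force: [0.4, 0.6, -4.5]
finger_gap: 54.5
grasp_force: 65.5
```

No contact force with the underside already below the chamfer, so it is entering cleanly. Continue down slowly.

Request:
drive_tool(motion=[[0.3,0.5,2.5,0,0,0,0.5],[0.3,0.5,5,0,0,0,0.5],[0.3,0.5,7,0,0,0,0.5],[0.3,0.5,8.5,0,0,0,0.5],[0.3,0.5,10,0,0,0,0.5],[0.3,0.5,10,0,0,0,0.5]])

```text
clock: 6.3
tcp_pos: [630.4, -56.0, 55.0]
eef_rot: [0.223, 0.975, -0.0, 0.001]
wrist_force: [1.1, 0.4, -3.0]
finger_gap: 54.8
grasp_force: 65.6
```

Request:
drive_tool(motion=[[0,0,1,0,0,0,0.5],[0,0,2,0,0,0,0.5],[0,0,2,0,0,0,0.5]])

```text
clock: 6.68
tcp_pos: [630.4, -56.1, 54.9]
eef_rot: [0.224, 0.975, 0.0, 0.001]
wrist_force: [-4.9, 1.9, 9.3]
finger_gap: 55.2
grasp_force: 67.0
```

It's on the floor: height matches and the force rises without motion. Release and lift clear.

Request:
drive_tool(motion=[[0,0,0,0,0,0,1],[0,0,0,0,0,0,1],[0,0,0,0,0,0,1],[0,0,-15,0,0,0,1],[0,0,-50,0,0,0,1],[0,0,-100,0,0,0,1],[0,0,-150,0,0,0,1],[0,0,-180,0,0,0,1],[0,0,-180,0,0,0,1]])

```text
clock: 7.8
tcp_pos: [631.6, -56.5, 237.3]
eef_rot: [0.224, 0.975, 0.001, 0.005]
wrist_force: [0.2, 0.6, -0.4]
finger_gap: 85.1
grasp_force: 0.0
```

```bash
python3 - <<'E'
from go import *
from m import *
t=cv2.imread('pics/top0.png'); s=cv2.imread('pics/scene0.png')
# coupler tail knob: dark blob above orange, orange masks
for n,im,b in(('top',t,(350,225,30,28)),('scene',s,(210,130,25,50))):
    h=cv2.cvtColor(im,cv2.COLOR_BGR2HSV); x,y,w,hh=b
    m=cv2.inRange(h,(5,150,80),(18,255,255)); print(n,'orange',blobs(m,b,5))
    q=np.argwhere(m[y:y+hh,x:x+w])[:,::-1]+[x,y]; print(q.min(0),q.max(0))
    m2=cv2.inRange(h,(0,0,0),(180,130,110)); print('dark',[k for k in blobs(m2,b,3) if k[1]<80])
S=cv2.inRange(cv2.cvtColor(t,cv2.COLOR_BGR2HSV),(0,0,100),(180,60,255)); 
z=np.zeros_like(S); z[215:260,315:380]=S[215:260,315:380]
c=max(cv2.findContours(z,0,2)[0],key=cv2.contourArea); c=cv2.convexHull(c); print('stand px',cv2.minAreaRect(c))
im,d=shot('scene','scene3.png')
o=np.zeros((420,800,3),np.uint8)
k=lambda im,x,y,w,h,f:cv2.resize(im[y:y+h,x:x+w],None,fx=f,fy=f,interpolation=cv2.INTER_CUBIC)
a=k(im,200,190,110,100,3.6); b=k(t,315,210,70,52,5.6)
o[:a.shape[0],:a.shape[1]]=a; o[:b.shape[0],400:400+b.shape[1]]=b; cv2.imwrite('pics/c3.png',o)
go([460,-298,200],0)
E
```

```text
top orange [(array([361.53571429, 237.30357143]), np.int32(56)), (array([370.6, 238.8]), np.int32(5))]
[357 233] [371 241]
dark []
scene orange [(array([222.95402299, 155.348659  ]), np.int32(261))]
[216 142] [229 168]
dark [(array([229., 169.]), np.int32(3)), (array([213.14705882, 177.41176471]), np.int32(34))]
stand px ((346.9837341308594, 237.73297119140625), (50.5652961730957, 30.48136329650879), 1.2730300426483154)
tcp [630.5 -56.2 234.9] shift [  48.3 -292.    34.2] turn [0.0043 0.0036 1.1199] F [-0.1  0.1 -0.1] t 7.85 gap 85.5
```

View pics/c3.png

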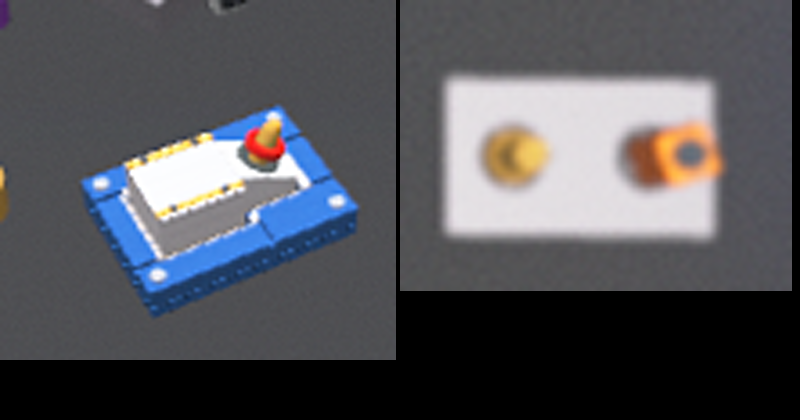

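The block sits flush in the pocket with the lip visible evenly all round. In the top view the coupler's tail knob is at about pixel (366.8,237.1), and its handle is turned roughly 15° relative to the stand. Now its exact yaw and position.

```bash
python3 - <<'E'
from go import *
from m import *
t=cv2.imread('pics/top0.png')
h=cv2.cvtColor(t,cv2.COLOR_BGR2HSV)
for v in (180,200,220):
    m=cv2.inRange(h,(3,90,v),(20,255,255)); z=np.zeros_like(m); z[225:253,350:380]=m[225:253,350:380]
    c=max(cv2.findContours(z,0,1)[0],key=cv2.contourArea).reshape(-1,2); W=onz('top',c,118)[:,:2].astype(np.float32); r=cv2.minAreaRect(W); print(v,cv2.contourArea(c),r)
print(cv2.resize(h[231:244,356:374,2],None,fx=1,fy=1))
kt=(366.8,237.1); ks=(222.7,141.8)
print('knob top',onz('top',[kt],126),'scene',onz('scene',[ks],126),'tri',tri(kt,ks))
c=onz('top',[(346.98,237.73)],32); print('stand c',c)
# hole edges dark: coupler hole in top
E
```

```text
180 84.5 ((461.7111511230469, -304.60382080078125), (26.485599517822266, 29.648273468017578), 9.747026443481445)
200 79.5 ((461.73565673828125, -304.95281982421875), (26.267160415649414, 27.408416748046875), 11.765786170959473)
220 43.0 ((461.8028564453125, -305.3055114746094), (26.20250701904297, 26.791461944580078), 12.311429977416992)
[[222 218 214 211 215 215 218 219 219 221 222 226 229 220 182 130  96  86]
 [201 192 184 175 176 189 202 215 222 231 238 245 247 235 194 136  99  90]
 [167 156 148 142 145 186 223 236 242 246 248 251 253 247 217 144 104  90]
 [134 132 135 136 171 230 251 253 250 243 234 238 246 247 225 158  99  89]
 [127 131 135 143 199 251 255 254 237 196 168 172 206 231 222 160 104  91]
 [129 138 136 144 197 250 255 247 190 135 117 120 144 194 211 170 109  92]
 [132 136 142 137 183 243 253 236 162 115 120 122 119 176 218 186 121  89]
 [133 135 140 138 165 226 249 237 180 121 117 120 136 203 238 219 146  97]
 [140 139 140 137 150 200 243 247 226 176 154 156 190 235 251 236 162 101]
 [145 139 138 138 138 173 236 253 251 241 230 225 236 249 249 223 152  99]
 [142 138 137 138 140 155 220 252 255 254 250 246 244 244 232 180 118  88]
 [161 142 137 138 140 152 196 242 251 251 247 241 233 228 204 146  99  86]
 [189 172 162 157 164 173 198 227 237 236 231 228 224 219 190 142 102  89]]
knob top [[ 461.45978645 -306.12488087  126.        ]] scene [[ 455.86019733 -301.10068062  126.        ]] tri (array([ 459.32906893, -302.58828746,  128.05339254]), np.float64(7.204450818152044))
stand c [[ 462.68746433 -270.69709989   32.        ]]
```

```bash
python3 -c "
from go import *
go([461,-305,190],12)"
```

```text
tcp [630.5 -56.2 234.9] shift [  44.4 -297.8   44.2] turn [0.0038 0.004  0.9104] F [-0.1  0.1 -0.1] t 7.85 gap 85.5
```

Request:
drive_tool(motion=[[3,-18,0,0,0,0.05,1],[8,-52,4,0,0,0.18,1],[14,-95,10,0,0,0.33,1],[21,-140,18,0,0,0.48,1],[28,-185,26,0,0,0.63,1],[35,-230,34,0,0,0.77,1],[41,-270,41,0,0,0.87,1],[44,-292,44,0,0,0.91,1],[44,-298,44,0.004,0.004,0.91,1],[44,-298,44,0.004,0.004,0.91,1]])

```text
clock: 9.1
tcp_pos: [461.3, -304.3, 188.7]
eef_rot: [0.628, 0.778, -0.001, -0.001]
wrist_force: [0.3, 0.1, -0.5]
finger_gap: 85.5
grasp_force: 0.0
```

```bash
python3 - <<'E'
from go import *
go([461,-305,94],12)
im,d=shot('scene','scene4.png'); im2,_=shot('top','top4.png')
k=lambda im,x,y,w,h,f:cv2.resize(im[y:y+h,x:x+w],None,fx=f,fy=f,interpolation=cv2.INTER_CUBIC)
o=np.zeros((420,800,3),np.uint8)
a=k(im,170,80,100,105,4); b=k(im2,315,190,80,80,5)
o[:a.shape[0],:a.shape[1]]=a[:420]; o[:b.shape[0],400:400+b.shape[1]]=b; cv2.imwrite('pics/c4.png',o); print(bot.observe()['joint_positions'].round(2))
E
```

```text
tcp [ 461.3 -304.3  188.7] shift [-0.7 -0.1 94.7] turn [-0.0034 -0.001   0.0023] F [ 0.3  0.1 -0.5] t 9.1 gap 85.5
[-0.02  0.17  0.61  1.8  -0.1   1.21  0.84]
```

View pics/c4.png

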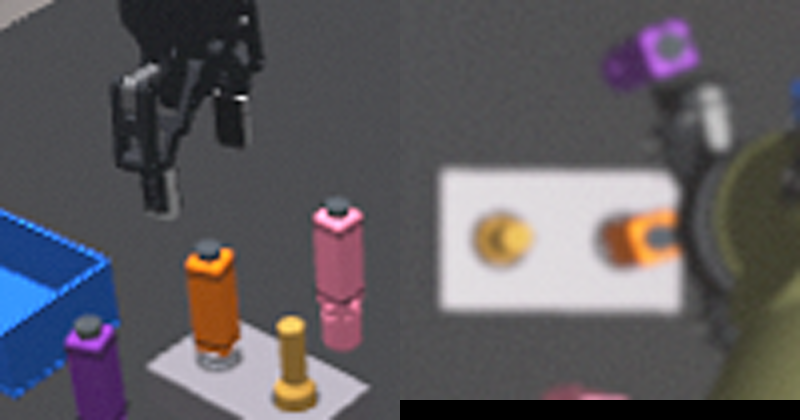

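The open fingers straddle the orange coupler in both views, and the purple and pink look-alikes and the drift are clear of them. Descend and grip.

Request:
drive_tool(motion=[[-0.7,0,25,-0.003,0,0.002,1],[-0.7,0,55,-0.003,0,0.002,1],[-0.7,0,80,-0.003,0,0.002,1],[-0.7,0,93,-0.003,0,0.002,1],[-0.7,0,95,-0.003,0,0.002,1],[-0.7,0,95,-0.003,0,0.002,0.1],[-0.7,0,95,-0.003,0,0.002,0.1],[-0.7,0,95,-0.003,0,0.002,0.1],[-0.7,0,95,-0.003,0,0.002,0.1],[-0.7,0,95,-0.003,0,0.002,0.1]], newtons=80)

```text
clock: 10.45
tcp_pos: [460.9, -306.2, 94.7]
eef_rot: [0.63, 0.777, 0.0, 0.0]
wrist_force: [-0.6, -0.5, 5.9]
finger_gap: 25.4
grasp_force: 77.0
```

Request:
drive_tool(motion=[[-0.7,0,0,0,0,0,0.1],[-0.7,0,0,0,0,0,0.1]])

```text
clock: 10.7
tcp_pos: [460.9, -306.4, 94.6]
eef_rot: [0.63, 0.777, 0.001, -0.0]
wrist_force: [-1.7, 1.1, 7.9]
finger_gap: 25.9
grasp_force: 77.2
```

Gripped (gap 26 mm). Lift clear.

Request:
drive_tool(motion=[[0,0,-4,0,0,0,0.1],[0,0,-15,0,0,0,0.1],[0,0,-40,0,0,0,0.1],[0,0,-80,0,0,0,0.1],[0,0,-115,0,0,0,0.1],[0,0,-130,0,0,0,0.1],[0,0,-130,0,0,0,0.1]])

```text
clock: 11.58
tcp_pos: [460.6, -306.8, 224.2]
eef_rot: [0.63, 0.777, 0.0, 0.0]
wrist_force: [0.2, -0.1, -2.8]
finger_gap: 25.7
grasp_force: 78.0
```

```bash
cat > nip.py <<'E'
from go import *
a=np.radians(-25.7); ex=np.array([np.cos(a),np.sin(a),0]); ey=np.array([-ex[1],ex[0],0]); ez=np.array([0,0,1.])
t=np.radians(25); n=-np.sin(t)*ex+np.cos(t)*ez; b=np.cos(t)*ex+np.sin(t)*ez   # n axis, b in-plane perpendicular
FIX=np.array([624.1,-53.3,10.]); foot=FIX-31*ex+34*ez; L=88.6
def target(dist):
    r=R.from_quat(bot.observe()['eef_rot']); z=r.apply([0,0,1]); v=np.cross(z,-n); an=np.arctan2(np.linalg.norm(v),z@-n)
    return foot+n*(dist+L), R.from_rotvec(v/np.linalg.norm(v)*an)*r
def state():
    "mouth in nipple frame: along n, b, ey; axis tilt"
    s=bot.observe(); r=R.from_quat(s['eef_rot']); z=r.apply([0,0,1]); m=s['tcp_pos']+L*z-foot; F=s['wrist_force']
    print('mouth n,b,y',[round(float(m@k),1) for k in(n,b,ey)],'tilt b,y',round(float(-z@b),4),round(float(-z@ey),4),'F n,b,y',[round(float(F@k),1) for k in(n,b,ey)])
E
python3 -c "
from nip import *
p,Rt=target(31+30); print(p,foot); go(p,Rt=Rt)"
```

```text
[539.19719631 -12.43904    179.58364494] [596.16661234 -39.85656838  44.        ]
tcp [ 460.6 -306.8  224.2] shift [271.8 137.6  44.7] turn [-0.3452 -0.2664 -0.    ] F [ 0.2 -0.1 -2.8] t 11.575 gap 25.7
```

Request:
drive_tool(motion=[[15,8,0,0,0,0,0.1],[50,25,0,-0.04,-0.03,0,0.1],[95,48,0,-0.1,-0.08,0,0.1],[140,71,3,-0.17,-0.13,0,0.1],[185,94,8,-0.24,-0.185,0,0.1],[225,114,18,-0.3,-0.23,0,0.1],[255,129,30,-0.335,-0.258,0,0.1],[268,136,41,-0.345,-0.266,0,0.1],[272,138,45,-0.345,-0.266,0,0.1],[272,138,45,-0.345,-0.266,0,0.1]])

```text
clock: 12.82
tcp_pos: [538.5, -11.9, 177.7]
eef_rot: [0.615, 0.759, 0.049, 0.209]
wrist_force: [0.3, -0.4, -2.1]
finger_gap: 25.6
grasp_force: 77.9
```

```bash
python3 - <<'E'
from nip import *
state(); p,Rt=target(31+12); go(p,Rt=Rt)
im,d=shot('scene','scene5.png'); im2,_=shot('top','top5.png')
k=lambda im,x,y,w,h,f:cv2.resize(im[y:y+h,x:x+w],None,fx=f,fy=f,interpolation=cv2.INTER_CUBIC)
o=np.zeros((440,800,3),np.uint8)
a=k(im,220,160,80,88,5); b=k(im2,235,140,80,80,5)
o[:a.shape[0],:a.shape[1]]=a; o[:b.shape[0],400:400+b.shape[1]]=b; cv2.imwrite('pics/c5.png',o)
E
```

```text
mouth n,b,y [59.7, -1.8, 0.0] tilt b,y 0.0036 0.0013 F n,b,y [-2.1, -0.5, -0.2]
tcp [538.5 -11.9 177.7] shift [-1.1  1.2 16.7] turn [-0.0036 -0.0012 -0.    ] F [ 0.3 -0.4 -2.1] t 12.825 gap 25.6
```

View pics/c5.png

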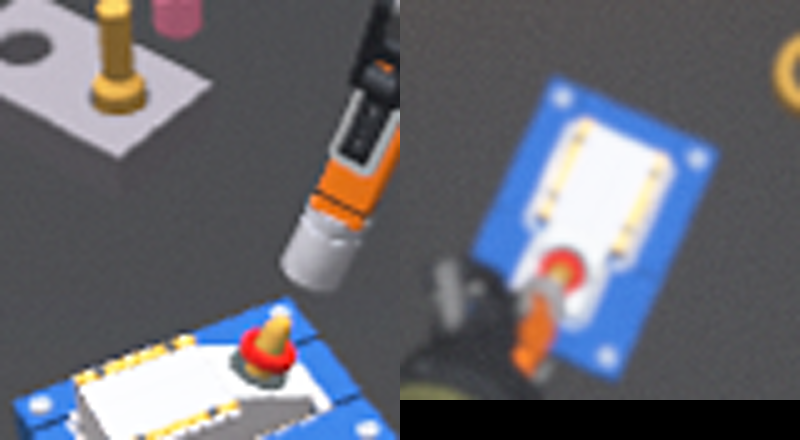

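Both views are open here. Scene: nipple tip at crop (281,320), i.e. pixel (276.2,224), mouth centre near (313,275), i.e. pixel (282.6,215). Top: collar near (348,54)/5 in its crop. I'll compare the model's projections with the pixels.

```bash
cat >> nip.py <<'E'
def proj(nm,X):
    c=bot.get_calibration(nm); P=np.linalg.inv(np.array(c['pose'],float)); D=np.diag([1,-1,-1.]); Rm=D@P[:3,:3]; tv=D@P[:3,3]
    return cv2.projectPoints(np.array(X,float),cv2.Rodrigues(Rm)[0],tv,np.array(c['mtx'],float),np.array(c['dist_coeffs'],float))[0].reshape(-1,2)
E
python3 - <<'E'
from nip import *
s=bot.observe(); r=R.from_quat(s['eef_rot']); z=r.apply([0,0,1]); tcp=s['tcp_pos']; mouth=tcp+L*z
X=[foot,foot+16*n,foot+31*n,mouth,mouth-38*z]
for nm in('scene','top'): print(nm,proj(nm,X).round(1).tolist())
for nm in('scene','top'):
    print(nm,'px per mm b,y,n',[(proj(nm,[mouth+5*k])-proj(nm,[mouth-5*k])).round(2).tolist() for k in(b,ey,n)])
for nm,bx in(('scene',(255,215,40,30)),('top',(255,180,30,30))):
    im=cv2.imread(f'pics/{nm}5.png'); h=cv2.cvtColor(im,cv2.COLOR_BGR2HSV); x,y,w,hh=bx; c=h[y:y+hh,x:x+w]
    red=cv2.inRange(c,(0,150,80),(7,255,255))|cv2.inRange(c,(174,150,80),(180,255,255)); q=np.argwhere(red)[:,::-1]+[x,y]; print(nm,'red',len(q),q.min(0),q.max(0),q.mean(0).round(1), 'ellipse',cv2.fitEllipse(cv2.convexHull(q.astype(np.int32)))[:2])
    br=cv2.inRange(c,(10,110,110),(30,255,255)); q=np.argwhere(br)[:,::-1]+[x,y]; print('brass',len(q),q.min(0),q.max(0),q.mean(0).round(1))
    steel=None
im=cv2.imread('pics/scene5.png'); g=im[196:224,272:298]; print(g[...,2].tolist().__len__()); 
h=cv2.cvtColor(im,cv2.COLOR_BGR2HSV); m=cv2.inRange(h,(0,0,115),(180,45,255)); zz=np.zeros_like(m); zz[198:224,272:296]=m[198:224,272:296]
for row in range(198,222): 
    xx=np.where(zz[row])[0]; print(row,xx.min() if len(xx) else None,xx.max() if len(xx) else None,end=' | ')
E
```

```text
scene [[269.8, 234.8], [272.3, 229.6], [274.6, 224.7], [279.4, 214.7], [285.7, 201.4]]
top [[267.1, 193.5], [266.1, 194.9], [265.1, 196.3], [263.2, 199.3], [260.5, 203.2]]
scene px per mm b,y,n [[[-3.43, -0.02]], [[2.08, 2.66]], [[1.63, -3.43]]]
top px per mm b,y,n [[[1.34, -3.14]], [[-3.29, -1.49]], [[-0.69, 0.99]]]
scene red 46 [268 226] [278 234] [272.8 230.7] ellipse ((273.0196533203125, 229.9422607421875), (7.932257175445557, 10.49329662322998))
brass 58 [255 224] [277 244] [269.9 230.7]
top red 18 [264 191] [270 196] [267.7 192.5] ellipse ((267.18658447265625, 193.3258514404297), (5.864006042480469, 6.65955924987793))
brass 49 [259 193] [268 209] [262.6 203.1]
28
198 None None | 199 None None | 200 281 281 | 201 281 281 | 202 281 283 | 203 280 285 | 204 280 293 | 205 279 288 | 206 279 291 | 207 278 290 | 208 278 291 | 209 277 290 | 210 277 289 | 211 276 288 | 212 276 288 | 213 276 287 | 214 277 286 | 215 278 286 | 216 279 285 | 217 281 285 | 218 None None | 219 None None | 220 None None | 221 275 275 |
```

Coupler and nipple show the same offset in the scene camera (about +1.4 px). So the model is relatively right to about 1 mm, well inside the 17 mm bore and conical tip. Correct the lag and approach the tip.

Request:
drive_tool(motion=[[-1,1.2,6,-0.003,-0.001,0,0.1],[-1,1.2,14,-0.003,-0.001,0,0.1],[-1,1.2,20,-0.003,-0.001,0,0.1],[-1,1.2,23,-0.003,-0.001,0,0.1],[-1,1.2,23,-0.003,-0.001,0,0.1],[-1,1.2,23,-0.003,-0.001,0,0.1]])

```text
clock: 13.68
tcp_pos: [549.5, -16.7, 158.9]
eef_rot: [0.615, 0.758, 0.051, 0.211]
wrist_force: [-0.6, -0.1, -2.7]
finger_gap: 25.4
grasp_force: 77.9
```

```bash
python3 - <<'E'
from nip import *
state(); p,Rt=target(31); go(p,Rt=Rt)
im,d=shot('scene','scene6.png')
k=lambda im,x,y,w,h,f:cv2.resize(im[y:y+h,x:x+w],None,fx=f,fy=f,interpolation=cv2.INTER_CUBIC)
cv2.imwrite('pics/c6.png',k(im,250,190,50,50,9))
E
```

```text
mouth n,b,y [37.5, 1.5, 0.7] tilt b,y -0.0018 -0.0013 F n,b,y [-2.2, -1.6, -0.4]
tcp [549.5 -16.7 158.9] shift [ 0.3 -1.4  6.5] turn [0.0022 0.0001 0.    ] F [-0.6 -0.1 -2.7] t 13.675 gap 25.4
```

View pics/c6.png

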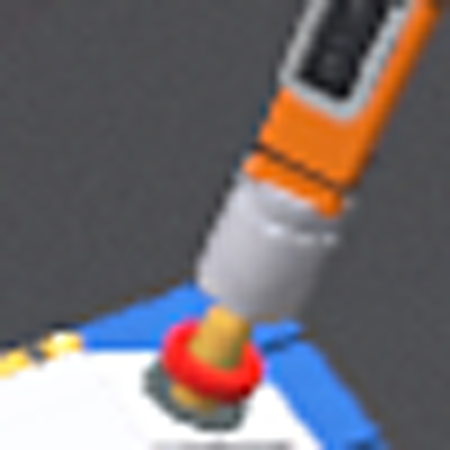

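The mouth is just above the tip and collinear to within ~1.5 mm; its centreline passes about 5 crop px (0.5 px) right of the stem at (225,325). A small sideways correction follows, then a slow approach.

```bash
python3 -c "
from nip import *
state(); r=R.from_quat(bot.observe()['eef_rot']).inv(); print('b',r.apply(b).round(2),'ey',r.apply(ey).round(2)); s=bot.observe(); print(s['clock'])"
```

```text
mouth n,b,y [37.6, 1.5, 0.8] tilt b,y -0.0019 -0.0014 F n,b,y [-1.6, -0.2, -0.2]
b [-0.61  0.79  0.  ] ey [0.79 0.61 0.  ]
13.725
```

Request:
drive_tool(motion=[[-1,-0.4,1,0,0,0,0.1],[-1,-0.4,3,0,0,0,0.1],[-1,-0.4,5,0,0,0,0.1],[-1,-0.4,7,0,0,0,0.1],[-1,-0.4,9,0,0,0,0.1],[-1,-0.4,11,0,0,0,0.1],[-1,-0.4,13,0,0,0,0.1],[-1,-0.4,15,0,0,0,0.1],[-1,-0.4,15,0,0,0,0.1]])

```text
clock: 14.85
tcp_pos: [554.8, -20.7, 145.0]
eef_rot: [0.615, 0.758, 0.05, 0.211]
wrist_force: [-0.0, 0.1, -4.0]
finger_gap: 25.4
grasp_force: 77.9
```

```bash
python3 -c "
from nip import *
state()"
```

```text
mouth n,b,y [22.2, 1.5, -0.6] tilt b,y -0.0013 -0.0008 F n,b,y [-3.6, -1.8, 0.1]
```

The mouth is over the nipple by 9 mm with no side force. Press slowly, 1 mm per row.

Request:
drive_tool(motion=[[0,0,1,0,0,0,0.1],[0,0,2,0,0,0,0.1],[0,0,3,0,0,0,0.1],[0,0,4,0,0,0,0.1],[0,0,5,0,0,0,0.1],[0,0,6,0,0,0,0.1],[0,0,7,0,0,0,0.1],[0,0,7.5,0,0,0,0.1]])

```text
clock: 15.85
tcp_pos: [557.6, -21.5, 139.3]
eef_rot: [0.615, 0.758, 0.051, 0.211]
wrist_force: [-8.1, 1.9, 8.0]
finger_gap: 25.8
grasp_force: 79.0
```

```bash
python3 -c "
from nip import *
state()"
```

```text
mouth n,b,y [15.8, 1.7, -0.1] tilt b,y -0.0013 -0.0011 F n,b,y [10.7, -4.0, -1.8]
```

Request:
drive_tool(motion=[[0,0,0.5,0,0,0,0.1],[0,0,1,0,0,0,0.1],[0,0,1.5,0,0,0,0.1],[0,0,2,0,0,0,0.1],[0,0,2.5,0,0,0,0.1],[0,0,3,0,0,0,0.1]])

```text
clock: 16.6
tcp_pos: [558.8, -22.2, 136.4]
eef_rot: [0.615, 0.758, 0.051, 0.211]
wrist_force: [-5.5, 2.0, 5.4]
finger_gap: 26.1
grasp_force: 78.8
```

```bash
python3 -c "
from nip import *
state()"
```

```text
mouth n,b,y [12.6, 1.7, -0.2] tilt b,y -0.0014 -0.0012 F n,b,y [7.3, -3.0, -0.6]
```

Request:
drive_tool(motion=[[0,0,0.5,0,0,0,0.1],[0,0,1,0,0,0,0.1],[0,0,1.5,0,0,0,0.1],[0,0,2,0,0,0,0.1],[0,0,2.5,0,0,0,0.1],[0,0,3,0,0,0,0.1],[0,0,3.5,0,0,0,0.1],[0,0,4,0,0,0,0.1]])

```text
clock: 17.6
tcp_pos: [560.4, -22.8, 132.9]
eef_rot: [0.615, 0.758, 0.051, 0.211]
wrist_force: [-11.7, 3.5, 13.4]
finger_gap: 25.7
grasp_force: 79.7
```

```bash
python3 -c "
from nip import *
state()"
```

```text
mouth n,b,y [8.7, 1.8, -0.1] tilt b,y -0.0014 -0.0012 F n,b,y [17.3, -5.3, -1.9]
```

Request:
drive_tool(motion=[[0,0,0.3,0,0,0,0.1],[0,0,0.6,0,0,0,0.1],[0,0,0.6,0,0,0,0.1],[0,0,0.6,0,0,0,0.1]])

```text
clock: 18.1
tcp_pos: [560.5, -22.8, 132.9]
eef_rot: [0.615, 0.758, 0.051, 0.211]
wrist_force: [-14.1, 3.9, 14.5]
finger_gap: 25.7
grasp_force: 80.3
```

```bash
python3 - <<'E'
from nip import *
state()
im,d=shot('scene','scene7.png'); state()
k=lambda im,x,y,w,h,f:cv2.resize(im[y:y+h,x:x+w],None,fx=f,fy=f,interpolation=cv2.INTER_CUBIC)
cv2.imwrite('pics/c7.png',k(im,215,185,90,90,6))
E
```

```text
mouth n,b,y [8.7, 1.8, 0.0] tilt b,y -0.0014 -0.0012 F n,b,y [19.3, -6.9, -2.6]
mouth n,b,y [8.7, 1.8, 0.0] tilt b,y -0.0014 -0.0012 F n,b,y [20.4, -6.4, -2.7]
```

View pics/c7.png

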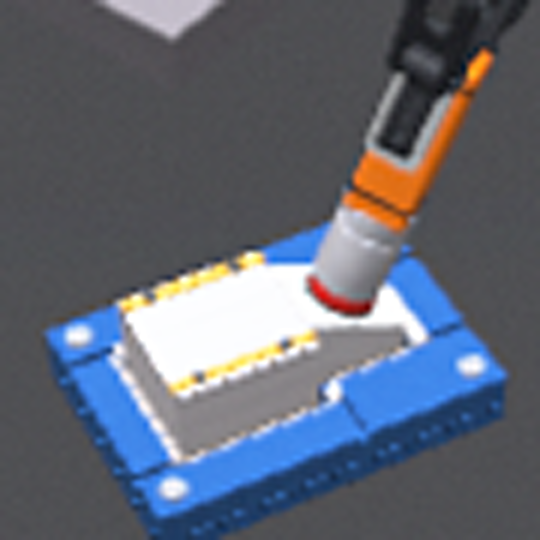

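The picture shows the coupler's mouth at (342,285) pressing the red collar fully down onto the block's nose. The block is still flush in the pocket. The force rises with no further travel, so the collar is on its hard stop and I'm handing in.

```bash
python3 -c "
from rig import bot
print(bot.sign_off())"
```

```text
the job is handed in; nothing more can be done
None
```

I seated the block flat in the pocket and let go of it. I then pressed the coupler slowly along the nipple until the red collar reached its stop, and handed in at about 18 s, still gripping and pressing with about 20 N. The hand-in call returned no verdict.

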